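# Shut the caddy door and flip its lid back

## Robot

A 6-joint arm with a two-finger parallel gripper is mounted at the origin on the work surface. World frame = base frame: x ahead of the robot, y to its left, z up, the work surface at z = 0. Lengths are in m, angles in rad, forces in N, time in s.
With the tool pointing down it reaches from about 0.3 to 0.775 m from the base axis. Payload 14.6 kg.
Tool frame: the origin (TCP) lies between the finger pads; the fingertips stand ctrl.tip_extent ahead of it and the grasp point (between the pads) lies 3 mm ahead of it (ctrl.tip_extent is the distance from the TCP to the fingertips, in m); z points along the fingers, y is the line along which they close (so a half turn about z gives the same grasp; the last joint's range is limited). The gripper opens to 94 mm and grips with 3 to 60 N. Pads are 16 mm wide; open, the fingers measure 119 mm over their backs; the gripper's body (75 mm by 177 mm) begins 78 mm behind the grasp point.
Start: joints at [1.19, 0.3, 1.521, -0, 1.321, -0.067], TCP at [0.17, 0.523, 0.227] pointing down, gripper open.
Joint ranges: [-3.03, 3.03], [-0.79, 2.21], [0.23, 2.52], [-1.04, 4.18], [0, 3.07], [-2.55, 2.55]. Speed limits (rad/s): [2.22, 2.22, 2.57, 3.14, 3.14, 3.14].

## Interface

Orientations are given as [roll, pitch, yaw] about the fixed x, y, z axes, in that order (R = Rz(yaw) Ry(pitch) Rx(roll)).
In Python, from station import ctrl, vision gives the robot as it stands (ctrl), with the cameras (vision).
- The arm moves only by the shell command python3 shift.py 'ROWS' [OPENING] [FORCE]. ROWS is a JSON list of rows, 1 to 10 of them, each of 6 numbers: dx, dy, dz in shares of the most that a row can go, 1 being 50 mm, then a rotation vector rx, ry, rz in shares of 2 rad (1.0 is 2 rad); each row shifts and turns the commanded pose from where the row before left it, along the tool's axes as they then stand; what a row does not reach is not made up. A row lasts 1/10 s, in which the tool goes at most 0.05 m and 0.15 rad, less where a joint would pass 70% of its speed; a pose out of reach is approached as far as the arm can. OPENING is the finger opening in m, set as the command begins (- or left out keeps the last). The fingers move at their own pace and stop on an object; FORCE is the grip in N (left out, the last holds). Time passes only in rows, so rows that do not move let the fingers close. It prints the time, the measured TCP pose, the force, the opening and the grip force at its end. A shift or turn number past 1, either way, is cut back to 1. Input that does not fit is refused with a message, and nothing moves.
- ctrl.get_obs(): the state, without advancing time (a new reading comes with each control period).
- vision.camera(name): name is "side" or "top"; returns a dict with "pixels" (384x512x3 uint8, blue, green, red), "fx", "fy", "cx", "cy" (pixels), "extrinsics" (4x4, takes a point from camera to world coordinates). Camera axes: x right, y up, looking along -z (the intrinsics and any distortion apply to the point x, -y, -z); pixel columns grow to the right and rows downward; lengths in m; the calibration is good to about 2 mm. A picture is of the moment at which its call begins. There is no depth.
- ctrl.hand_in(): hands the job in; it is judged then, once.
The state is a dict: "time_s": time; "qpos": joint angles; "joint_vel": joint speeds; "tau": joint torques, N m; "ee_pos": TCP position; "eef_rot": TCP orientation; "force": force on the tool from outside, world axes, zero at the start; "moment": the same for the moment, N m; "grip_width": finger opening in m; "grip_force": force on a finger pad.
Only numpy, scipy, OpenCV 4.12 (cv2) and the standard library are available. Lean on these libraries where they do the work, as an engineer would, in place of code of your own. Each camera call takes 0.05 s, during which the arm holds its last target. There are 200 camera calls.

## Task

Neem leaves are drifting down: push the aluminium caddy's blue swing door shut to keep its shelves clean, then reach the tea by pushing the caddy's green lid up by its yellow lip and over backwards, past upright, until it lies back against its stop and stays open by itself. Use only light touches of the fingertips or the outside of the fingers: grip nothing, do not lift, tip or shove the caddy, leave everything else standing where it is, and finish clear of it all.

Things in the scene. Friction and masses are not known exactly. Their poses are not given: they have to be found in the camera images.
- caddy: Loose tea caddy of aluminium sheet with a weighted base, about 2.4 kg, 130 mm deep (x), 200 mm wide (y), 185 mm high without the lid; it stands upright on the table. Origin: centre of its underside. Its -x face is the front and looks roughly at the robot, z is up. The lower 150 mm is an open-fronted cupboard with two shelves behind the door; the upper 35 mm is a tea bin closed by the lid.
- lid (a joint): Angle of the green lid: 0 flat shut (its start), 1.57 upright, 1.95 leaning back against its stop. The lid is a 130 x 200 x 4 mm plate of about 0.16 kg on a free, lightly damped hinge along the caddy's rear top edge; let go before upright it falls shut, past upright it falls on to its stop and stays. Its front end carries the yellow lip.
- lip_edge (a point): Middle of the free edge of the yellow lip, a flat flap 60 mm wide, 34 mm long and 4 mm thick that runs forward from the middle of the lid's front edge and flares upward at 34 degrees from the lid. Lid shut: the edge is 28 mm ahead of the caddy's front face and 206 mm above the table; the lip's underside is free to be reached from the front. It turns with the lid.
- lid_hinge (a point): Middle of the lid's hinge line (along the caddy's y): the caddy's rear top edge, 65 mm behind the caddy's centre (+x), 185 mm above the table. The lip edge is 158 mm ahead of it and 21 mm above it when the lid is shut.
- door (a joint): Angle of the blue swing door: 0 shut flush across the front, growing as its free edge swings out to the front; about 0.45 to 0.85 at the start. Stays where left (slight hinge friction, 0.03 N m), does not latch.
- door_edge (a point): Middle of the door's free edge, outer face. The door is a flat panel 190 mm wide, 138 mm high and 8 mm thick, from 12 to 150 mm above the table, hinged at the caddy's left (+y) front corner; free edge towards -y when shut.
- door_hinge (a point): Point on the door's vertical hinge axis, which lies in the plane of its inner face, 70 mm above the table: 65 mm ahead (-x) of the caddy's centre and 95 mm to its left (+y).
- tray: Blue melamine tea tray, loose, 300 x 220 mm, 22 mm high, bearing two cups; origin under its centre. Leave it alone.
- cup_a: White ceramic cup on the tray, 72 mm across, 66 mm high; origin under its centre. Leave it alone.
- cup_b: The other white cup on the tray, same size.
- cup_c: Third white cup, same size, on the table beside the caddy (its -y side). Leave it alone.
- striker: Spare cream acrylic striker, disc 41 mm across and 8 mm thick, flat on the table in front of the caddy. Leave it alone.
- man_dark: Black carrom man, disc 31 mm across and 8 mm thick, flat on the table. Leave it alone.
- jar: Amber sugar jar with steel cap, 68 mm across, 100 mm high; origin under its centre. Leave it alone.

How it is judged:
On the way, in this order (a step that is already met when the one before it is completed fails the run):
1. the swing door is pushed shut while the lid is still down (value of joint door below 0.08 rad and value of joint lid below 0.3 rad), for 0.2 s.
2. the lid has been flipped past upright onto its stop (value of joint lid above 1.85 rad and value of joint door below 0.08 rad), for 0.2 s.
At the end, for the whole second after the job is handed in: The lid rests open beyond 1.85 rad with no finger on it, the door is within 0.08 rad of shut, the caddy stands upright within 30 mm of its starting place, and tray, cups, striker, carrom man and jar are within 25 mm of theirs (all of step 2 and contact force between the fingers and caddy below 0.2 N and angle between caddy's own z axis and vertical below 0.05 rad and height (world z) of caddy below 0.008 m and distance of caddy from where it was at the start of the episode below 0.03 m and distance of each of tray, cup_a, cup_b, cup_c, striker, man_dark, jar from where it was at the start of the episode below 0.025 m); the robot touches nothing.
It fails at once if the caddy is lifted, tipped or shoved more than 30 mm (height (world z) of caddy above 0.012 m or angle between caddy's own z axis and vertical above 0.12 rad or distance of caddy from where it was at the start of the episode above 0.03 m).
It fails at once if the caddy, its lid or its door is gripped or forced (more than 35 N from the fingers) (contact force between the fingers and caddy above 35 N).
It fails at once if a bystander is moved more than 25 mm or lifted (distance of any of tray, cup_a, cup_b, cup_c, striker, man_dark, jar from where it was at the start of the episode above 0.025 m).
It also fails if it takes over 54 s, if anything falls off the work surface, if the arm or the gripper's body presses on something with over 40 N, if the wrist force passes 120 N, or if a joint passes its speed limit or range.

## Working session

There is one attempt and no reset: what is moved stays moved. The work goes in short steps, Python scripts to look and compute and a shell command to move; the robot and the scene stay as the last step left them, time stands still between calls to the robot, and variables do not carry over. Pictures are saved under pics/ and viewed, at most 11 in all, crops included, and the job is handed in when it is done.

```bash
ls; mkdir -p pics
python3 - <<'E'
from station import ctrl, vision
import cv2,numpy as np
for n in("side","top"):
    c=vision.camera(n);cv2.imwrite(f"pics/{n}0.png",c["pixels"])
    print(n,c["fx"],c["fy"],c["cx"],c["cy"],np.round(c["extrinsics"],3).tolist(),[k for k in c])
o=ctrl.get_obs();print(o["time_s"],o["ee_pos"],o["eef_rot"],o["grip_width"],ctrl.tip_extent)
E
```

```text
pics
shift.py
station.py
side 446.9032524230791 446.9032524230791 264.9999752463116 186.8714475431697 [[0.904, 0.242, -0.353, 0.0], [-0.428, 0.53, -0.732, -1.037], [0.01, 0.813, 0.582, 1.031], [0.0, 0.0, 0.0, 1.0]] ['pixels', 'fx', 'fy', 'cx', 'cy', 'extrinsics']
top 378.45318113112364 378.45318113112364 251.91158412856012 191.77851778154218 [[-0.017, 0.999, -0.046, 0.485], [-1.0, -0.016, 0.01, 0.069], [0.009, 0.046, 0.999, 1.323], [0.0, 0.0, 0.0, 1.0]] ['pixels', 'fx', 'fy', 'cx', 'cy', 'extrinsics']
0.1 [0.16967981 0.52295261 0.22694177] [-3.14056875e+00 -1.13876694e-04  2.82779297e+00] 0.09367061681700421 0.022
```

View pics/side0.png

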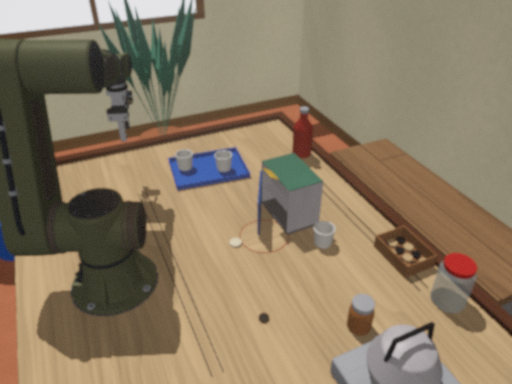

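View pics/top0.png

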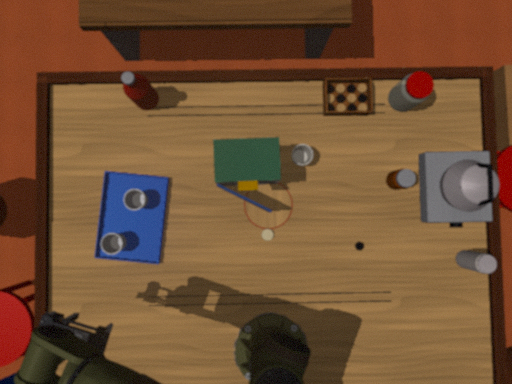

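The side view shows the caddy at about (290,195) with the door edge-on at (262,205). In the top view the green lid spans (215–280, 138–185), the lip is at (247,186), the door's free end at (270,210), the striker at (267,235), cup_c at (303,154) and the tray to the left. Next I measure these.

```bash
cat > h.py <<'E'
import cv2,numpy as np
from station import ctrl, vision
def ray(c,u,v):
    d=np.array([(u-c["cx"])/c["fx"],-(v-c["cy"])/c["fy"],-1.]);E=np.array(c["extrinsics"])
    return E[:3,3],E[:3,:3]@d
def plane(c,p,z):
    o,d=ray(c,*p);return o+d*(z-o[2])/d[2]
def tri(c1,p1,c2,p2):
    o,d=ray(c1,*p1);q,e=ray(c2,*p2)
    t=np.linalg.lstsq(np.c_[d,-e],q-o,rcond=None)[0];a=o+d*t[0];b=q+e*t[1]
    return (a+b)/2,np.linalg.norm(a-b)
def mask(c,col,box):
    h=cv2.cvtColor(c["pixels"],cv2.COLOR_BGR2HSV)
    lo,hi={"g":((65,80,40),(95,255,255)),"y":((18,170,120),(32,255,255)),"b":((105,90,40),(125,255,255))}[col]
    m=cv2.inRange(h,lo,hi);r=np.zeros_like(m);x0,y0,x1,y1=box;r[y0:y1,x0:x1]=m[y0:y1,x0:x1];return r
def big(m):return max(cv2.findContours(m,0,2)[0],key=cv2.contourArea)
E
python3 - <<'E'
from h import *
T=vision.camera("top");S=vision.camera("side")
B={"t":(200,125,300,222),"s":(250,145,335,245)}
for k in"gyb":
    for n,c in(("t",T),("s",S)):
        q=big(mask(c,k,B[n]));m=cv2.moments(q)
        a=cv2.approxPolyDP(q,3,True)[:,0]
        print(k,n,cv2.contourArea(q),m["m10"]/m["m00"],m["m01"]/m["m00"],a.tolist(), [np.round(plane(c,p,.187 if k=="g" else .2 if k=="y" else .15)[:2],3).tolist() for p in a])
a=cv2.resize(T["pixels"][125:250,195:325],None,fx=4,fy=4,interpolation=2)
b=cv2.resize(S["pixels"][140:265,220:350],None,fx=4,fy=4,interpolation=2)
cv2.imwrite("pics/c.png",cv2.resize(np.hstack([a,b]),(800,385)))
E
```

```text
g t 2407.0 247.1840465309514 159.63156072566125 [[277, 139], [215, 141], [220, 143], [215, 145], [216, 180], [278, 178]] [[0.696, -0.021], [0.693, 0.166], [0.687, 0.151], [0.681, 0.166], [0.575, 0.165], [0.578, -0.022]]
g s 647.0 295.5468830499742 172.91473467284905 [[275, 165], [282, 165], [281, 178], [288, 179], [284, 183], [290, 188], [317, 180], [292, 155], [292, 160], [287, 157], [278, 167]] [[0.6, 0.128], [0.622, 0.117], [0.583, 0.048], [0.601, 0.033], [0.578, 0.018], [0.583, -0.015], [0.686, -0.013], [0.685, 0.162], [0.669, 0.132], [0.662, 0.157], [0.604, 0.112]]
y t 150.0 247.4522222222222 185.12333333333333 [[238, 182], [240, 190], [258, 187], [256, 181]] [[0.567, 0.098], [0.543, 0.093], [0.551, 0.039], [0.569, 0.045]]Traceback (most recent call last):
  File "<stdin>", line 6, in <module>
  File "h.py", line 16, in big
    def big(m):return max(cv2.findContours(m,0,2)[0],key=cv2.contourArea)
                      ~~~^^^^^^^^^^^^^^^^^^^^^^^^^^^^^^^^^^^^^^^^^^^^^^^^
ValueError: max() iterable argument is empty
```

```bash
sed -i 's/(18,170,120)/(18,150,70)/; s/(65,80,40)/(60,50,30)/' h.py
python3 - <<'E'
from h import *
T=vision.camera("top");S=vision.camera("side")
a=cv2.resize(T["pixels"][125:250,195:325],(400,385),interpolation=2)
b=cv2.resize(S["pixels"][140:265,220:350],(400,385),interpolation=2)
cv2.imwrite("pics/c.png",np.hstack([a,b]))
B={"t":(200,125,300,222),"s":(250,145,335,245)}
C={}
for k in"gyb":
    for n,c in(("t",T),("s",S)):
      try:
        q=big(mask(c,k,B[n]));m=cv2.moments(q);C[k+n]=(m["m10"]/m["m00"],m["m01"]/m["m00"])
        a=cv2.approxPolyDP(cv2.convexHull(q),2,True)[:,0]
        print(k,n,cv2.contourArea(q),np.round(C[k+n],1),cv2.minAreaRect(q),a.tolist(), [np.round(plane(c,p,.187 if k=="g" else .2 if k=="y" else .15)[:2],3).tolist() for p in a])
      except Exception as e: print(k,n,e)
    try: print("tri",k,tri(T,C[k+"t"],S,C[k+"s"]))
    except Exception as e: print(e)
E
```

```text
g t 2511.0 [246.9 159.7] ((246.87962341308594, 159.87002563476562), (42.00740051269531, 64.10645294189453), 87.79740142822266) [[277, 138], [278, 179], [218, 182], [216, 180], [215, 141]] [[0.699, -0.021], [0.575, -0.022], [0.569, 0.159], [0.575, 0.165], [0.693, 0.166]]
g s 1056.5 [292.1 171.6] ((291.83544921875, 171.61341857910156), (52.00147247314453, 30.013893127441406), 47.290611267089844) [[264, 162], [294, 154], [320, 181], [288, 189]] [[0.573, 0.161], [0.695, 0.165], [0.692, -0.022], [0.575, -0.018]]
tri g (array([0.63599501, 0.07038811, 0.18379264]), np.float64(0.0018302506981191266))
y t 191.5 [247.4 185.6] ((247.34141540527344, 185.5965576171875), (10.54677677154541, 21.342689514160156), 85.2363510131836) [[257, 181], [257, 190], [237, 190], [239, 181]] [[0.569, 0.042], [0.542, 0.042], [0.543, 0.102], [0.57, 0.095]]
y s 14.0 [270.9 173.8] ((270.93902587890625, 174.04879760742188), (9.68277359008789, 2.654954195022583), 51.34019470214844) [[267, 171], [275, 177]] [[0.55, 0.087], [0.558, 0.044]]
tri y (array([0.55578154, 0.07036099, 0.19747375]), np.float64(0.00020684813568606366))
b t 49.5 [242.2 196.6] ((243.80001831054688, 197.4000244140625), (58.13776397705078, 1.7888545989990234), 26.56505012512207) [[218, 184], [270, 210]] [[0.565, 0.162], [0.482, 0.002]]
b s 1.5 [259.6 196.2] ((259.5, 192.5), (9.0, 1.0), 90.0) [[259, 197], [260, 188]] [[0.492, 0.027], [0.516, 0.071]]
tri b (array([0.5247807 , 0.08873859, 0.1010839 ]), np.float64(0.00333306979446791))
```

View pics/c.png

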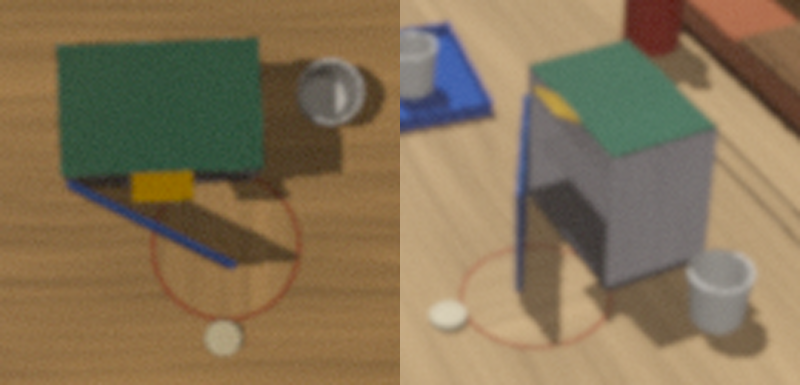

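Measurements agree with the text. The caddy is at about (0.636, 0.071), yaw about 0.015, top at z≈0.185. The lip edge is at x≈0.543, y≈0.071, and the door is open about 0.5 rad with its free edge at (0.48, 0.00). I'll close the fingers and travel to a spot in front of the door.

The manual's scale: shifts go in shares of 50 mm and turns go in shares of 2 rad. Converting my numbers, -0.03 m is -0.6, -0.027 m is -0.54.

```bash
python3 shift.py '[[-0.54,-0.6,-0.06,0,0,0],[-0.54,-0.6,-0.06,0,0,0],[-0.54,-0.6,-0.06,0,0,0],[-0.54,-0.6,-0.06,0,0,0],[-0.54,-0.6,-0.06,0,0,0],[-0.54,-0.6,-0.06,0,0,0],[-0.54,-0.6,-0.06,0,0,0]]' 0 5; python3 shift.py '[[-0.54,-0.6,-0.06,0,0,0],[-0.54,-0.6,-0.06,0,0,0],[-0.54,-0.6,-0.06,0,0,0],[-0.54,-0.6,-0.06,0,0,0],[-0.54,-0.6,-0.06,0,0,0],[-0.54,-0.6,-0.06,0,0,0],[-0.54,-0.6,-0.06,0,0,0],[0,0,0,0,0,0]]'; python3 -c "
from h import *
o=ctrl.get_obs();print(np.round(o['qpos'],3),o['ee_pos'],o['eef_rot'],o['grip_width'])"
```

```text
time_s: 1.0
ee_pos: [0.285, 0.2636, 0.2487]
eef_rot: [3.141, 0.0, 2.828]
force: [0.6, -0.4, -0.1]
grip_width: 0.0415
grip_force: 0.0
time_s: 1.8
ee_pos: [0.4007, 0.0038, 0.2696]
eef_rot: [-3.141, 0.0, 2.824]
force: [-0.6, 0.9, -0.6]
grip_width: 0.0006
grip_force: 0.0
[-8.200e-02 -7.600e-02  1.840e+00 -1.000e-03  1.378e+00 -1.334e+00] [0.40071458 0.00380062 0.26956513] [-3.14114501e+00  3.26169137e-04  2.82365294e+00] 0.000589812183103611
```

In the tool's units: -0.15 rad / 2 = -0.075.

```bash
python3 shift.py '[[0,0,0,0,0,-0.053],[0,0,0,0,0,-0.053],[0,0,0,0,0,-0.053],[0,0,0,0,-0.075,0],[0,0,0,0,-0.075,0],[0,0,0,0,-0.075,0],[0,0,0,0,-0.075,0],[0,0,0,0,-0.075,0],[0,0,0,0,-0.075,0],[0,0,0,0,0,0]]'; python3 -c "
from h import *
from scipy.spatial.transform import Rotation as R
o=ctrl.get_obs();print(np.round(o['qpos'],3));r=R.from_euler('xyz',o['eef_rot']).as_matrix();print(r.round(3));print('tip',o['ee_pos']+r[:,2]*.022)
cv2.imwrite('pics/s1.png',vision.camera('side')['pixels'])"
```

```text
time_s: 2.8
ee_pos: [0.3979, 0.0075, 0.2675]
eef_rot: [3.14, 0.9, -3.138]
force: [-0.2, -0.6, 0.5]
grip_width: 0.0004
grip_force: 0.0
[-0.149 -0.543  2.392  0.303  0.414 -1.944]
[[-0.621 -0.004  0.784]
 [-0.002  1.     0.004]
 [-0.784  0.001 -0.621]]
tip [0.41510799 0.0075506  0.25382106]
```

View pics/s1.png

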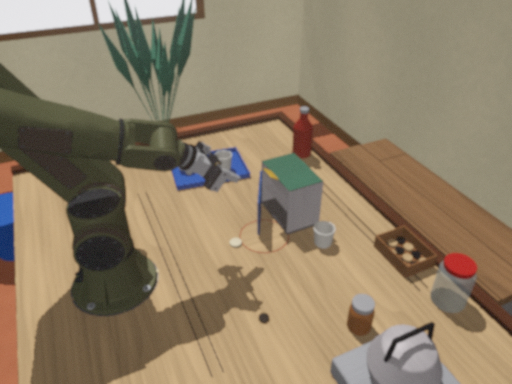

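In the tool's units: 0.03 m is 0.6, 0.0015 m is 0.03, 0.15 rad / 2 = 0.075.

```bash
python3 shift.py '[[0,0,0,0,0.075,0],[0.4,0.03,0.6,0,0,0],[0.4,0.03,0.6,0,0,0],[0.4,0.03,0.6,0,0,0],[0.4,0.03,0.6,0,0,0],[0.4,0.03,0.6,0,0,0],[0,0,0,0,0,0]]'
cat > st.py <<'E'
from h import *
from scipy.spatial.transform import Rotation as R
o=ctrl.get_obs();print(np.round(o['qpos'],3),o['grip_force'],np.round(o['moment'],2));r=R.from_euler('xyz',o['eef_rot']).as_matrix();print('tx',r[:,0].round(3),'tz',r[:,2].round(3),'tip',o['ee_pos']+r[:,2]*.022)
E
python3 st.py
```

```text
time_s: 3.55
ee_pos: [0.427, 0.0218, 0.1263]
eef_rot: [3.123, 0.748, -3.137]
force: [-0.5, -0.4, 0.1]
grip_width: 0.0006
grip_force: 0.0
[-0.079 -0.104  2.424  0.775  0.108 -2.404] 0.0 [0.03 0.34 0.  ]
tx [-0.733 -0.003 -0.68 ] tz [ 0.68   0.022 -0.733] tip [0.44196183 0.02233584 0.11022194]
```

In the tool's units: 0.013 m is 0.26, 0.006 m is 0.12, 0.1 rad / 2 = 0.05.

```bash
python3 shift.py '[[0,0,0,0,0.05,0],[0,0,0,0,0.05,0],[0.12,-0.06,0.26,0,0,0],[0.12,-0.06,0.26,0,0,0],[0.12,-0.06,0.26,0,0,0],[0,0,0,0,0,0],[0,0,0,0,0,0]]'; python3 st.py
```

```text
time_s: 4.25
ee_pos: [0.4375, 0.0191, 0.0875]
eef_rot: [3.106, 0.641, -3.13]
force: [0.5, -0.5, 0.3]
grip_width: 0.0008
grip_force: 0.0
[-0.097  0.037  2.366  0.773  0.143 -2.425] 0.0 [-0.03  0.29  0.01]
tx [-0.801 -0.009 -0.598] tz [ 0.597  0.042 -0.801] tip [0.45063254 0.02006361 0.06989299]
```

In the tool's units: -0.008 m is -0.16, 0.006 m is 0.12.

```bash
python3 shift.py '[[-0.16,-0.02,0.12,0,0,0],[-0.16,-0.02,0.12,0,0,0],[-0.16,-0.02,0.12,0,0,0],[-0.16,-0.02,0.12,0,0,0],[-0.16,-0.02,0.12,0,0,0],[-0.16,-0.02,0.12,0,0,0],[-0.16,-0.02,0.12,0,0,0],[-0.16,-0.02,0.12,0,0,0]]'; python3 st.py;python3 -c "
from h import *
a=vision.camera('side')['pixels'];b=vision.camera('top')['pixels']
cv2.imwrite('pics/c1.png',np.hstack([cv2.resize(x,(400,385),interpolation=2) for x in (a[125:265,200:345],b[125:265,195:340])]))"
```

```text
time_s: 5.05
ee_pos: [0.5179, 0.0132, 0.0862]
eef_rot: [3.108, 0.642, -3.131]
force: [-0.5, 0.2, 0.5]
grip_width: 0.0003
grip_force: 0.2
[-0.091  0.207  2.17   0.637  0.16  -2.284] 0.16402612847741693 [0.04 0.34 0.02]
tx [-0.801 -0.009 -0.598] tz [ 0.598  0.041 -0.801] tip [0.53104941 0.01409387 0.06856355]
```

View pics/c1.png

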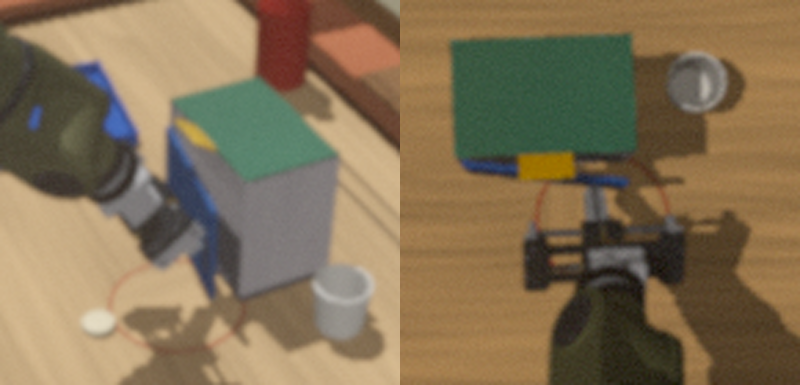

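The door now follows the fingertips and stands about 0.13 rad open. The body is clear of the lip, so I continue gently.

In the tool's units: -0.004 m is -0.08, 0.003 m is 0.06.

```bash
python3 shift.py '[[-0.08,0,0.06,0,0,0],[-0.08,0,0.06,0,0,0],[-0.08,0,0.06,0,0,0],[-0.08,0,0.06,0,0,0],[0,0,0,0,0,0]]'; python3 shift.py '[[-0.032,0,0.024,0,0,0],[-0.032,0,0.024,0,0,0],[0,0,0,0,0,0]]'
```

```text
time_s: 5.65
ee_pos: [0.5376, 0.0139, 0.0864]
eef_rot: [3.108, 0.642, -3.13]
force: [-0.8, -0.4, -0.6]
grip_width: 0.0002
grip_force: 0.0
time_s: 5.95
ee_pos: [0.5412, 0.014, 0.0863]
eef_rot: [3.108, 0.642, -3.13]
force: [0.4, 0.5, 0.6]
grip_width: 0.0006
grip_force: 0.0
```

```bash
python3 st.py;python3 -c "
from h import *
T=vision.camera('top');b=T['pixels'];a=vision.camera('side')['pixels']
q=mask(T,'b',(205,170,300,222));print([np.round(plane(T,p[0],.15)[:2],3).tolist() for p in cv2.findNonZero(q)][::6])
cv2.imwrite('pics/c2.png',np.hstack([cv2.resize(x,(400,385),interpolation=2) for x in (a[125:265,200:345],b[165:235,205:278])]))"
```

```text
[-0.083  0.25   2.111  0.566  0.169 -2.206] 0.005681695919292906 [ 0.02  0.23 -0.04]
tx [-0.801 -0.009 -0.599] tz [ 0.598  0.041 -0.8  ] tip [0.5543882  0.01491639 0.06869189]
[[0.572, -0.009], [0.569, 0.016], [0.569, -0.003], [0.568, -0.022], [0.568, 0.146], [0.568, 0.128], [0.567, 0.109], [0.566, 0.013], [0.566, -0.006], [0.565, 0.162], [0.565, 0.143], [0.564, 0.124], [0.564, 0.106], [0.563, 0.006], [0.562, -0.012], [0.562, 0.143], [0.561, 0.124], [0.561, 0.106]]
```

View pics/c2.png

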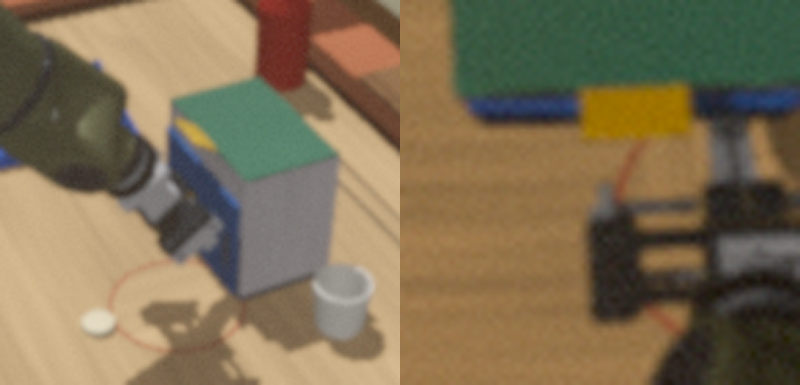

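The door is shut, or within a few mm of it: its top edge is parallel to the front at x≈0.565. I nudge on until there is light contact with the stop.

In the tool's units: -0.0016 m is -0.032, 0.0012 m is 0.024.

```bash
for i in 1; do python3 shift.py '[[-0.032,0,0.024,0,0,0],[0,0,0,0,0,0]]'; python3 shift.py '[[-0.032,0,0.024,0,0,0],[0,0,0,0,0,0]]'; done
```

```text
time_s: 6.25
ee_pos: [0.5431, 0.0141, 0.0862]
eef_rot: [3.108, 0.642, -3.13]
force: [-0.9, -0.2, 1.3]
grip_width: 0.0003
grip_force: 0.3
time_s: 6.45
ee_pos: [0.5444, 0.0142, 0.0858]
eef_rot: [3.107, 0.64, -3.13]
force: [-12.9, -1.8, 7.3]
grip_width: 0.0007
grip_force: 6.4
```

The force jumped to 13 N, so the door is against its stop. Now I back off, rise, shift to the lip's centreline and flatten the tool.

In the tool's units: 0.012 m is 0.24, -0.009 m is -0.18.

```bash
python3 shift.py '[[0.24,0,-0.18,0,0,0],[0.24,0,-0.18,0,0,0],[0.24,0,-0.18,0,0,0],[0.24,0,-0.18,0,0,0],[0.24,0,-0.18,0,0,0],[0.24,0,-0.18,0,0,0]]'; python3 shift.py '[[-0.22,0.228,-0.288,0,0,0],[-0.22,0.228,-0.288,0,0,0],[-0.22,0.228,-0.288,0,0,0],[-0.22,0.228,-0.288,0,0,0],[-0.22,0.228,-0.288,0,0,0],[0,0,0,0,-0.05,0],[0,0,0,0,-0.05,0],[0,0,0,0,-0.05,0],[0,0,0,0,0,0],[0,0,0,0,0,0]]'; python3 st.py; python3 -c "
from h import *
for n in('top','side'):
    T=vision.camera(n);q=mask(T,'g',(200,125,300,222) if n=='top' else (250,145,335,245));print(cv2.minAreaRect(big(q)))
    if n=='top': print([np.round(plane(T,p[0],.15)[:2],3).tolist() for p in cv2.findNonZero(mask(T,'b',(205,170,300,222)))][::6])"
```

```text
time_s: 7.05
ee_pos: [0.4546, 0.0113, 0.0865]
eef_rot: [3.108, 0.642, -3.13]
force: [-0.7, 0.0, -0.0]
grip_width: 0.0007
grip_force: 0.0
time_s: 8.05
ee_pos: [0.4522, 0.0614, 0.1862]
eef_rot: [3.093, 0.922, 3.136]
force: [0.8, -1.2, 0.1]
grip_width: 0.0006
grip_force: 0.0
[ 0.055 -0.18   2.398  0.274  0.    -1.808] 0.0 [-0.04  0.43  0.  ]
tx [-0.604  0.003 -0.797] tz [ 0.796  0.044 -0.603] tip [0.46970348 0.06239183 0.17289906]
((246.91091918945312, 160.09588623046875), (42.008235931396484, 64.14120483398438), 87.87889862060547)
[[0.572, 0.016], [0.572, -0.003], [0.571, -0.022], [0.569, 0.009], [0.569, -0.009], [0.568, 0.159], [0.568, 0.14], [0.568, 0.121], [0.566, 0.019], [0.566, 0.0], [0.565, -0.018], [0.565, 0.143], [0.564, 0.124], [0.564, 0.106], [0.562, 0.14], [0.561, 0.121]]
((291.76959228515625, 171.6817169189453), (52.14860916137695, 29.924528121948242), 46.97493362426758)
```

In the tool's units: 0.0081 m is 0.162, -0.0061 m is -0.122.

```bash
python3 shift.py '[[-0.122,0.012,0.162,0,0,0],[-0.122,0.012,0.162,0,0,0],[-0.122,0.012,0.162,0,0,0],[-0.122,0.012,0.162,0,0,0],[-0.122,0.012,0.162,0,0,0],[-0.122,0.012,0.162,0,0,0],[-0.122,0.012,0.162,0,0,0],[0,0,0,0,0,0]]';  python3 st.py; python3 -c "
from h import *
a=vision.camera('side')['pixels'];b=vision.camera('top')['pixels']
cv2.imwrite('pics/c3.png',np.hstack([cv2.resize(x,(400,385),interpolation=2) for x in (a[135:235,225:329],b[125:225,195:299])]))"
```

```text
time_s: 8.95
ee_pos: [0.5229, 0.0668, 0.1892]
eef_rot: [3.092, 0.915, 3.136]
force: [-0.1, -0.3, -0.1]
grip_width: 0.0005
grip_force: 0.0
[ 5.700e-02 -4.000e-03  2.229e+00  2.770e-01  1.000e-03 -1.809e+00] 0.0 [ 0.03  0.4  -0.03]
tx [-0.61   0.003 -0.793] tz [ 0.792  0.046 -0.609] tip [0.54034783 0.06779515 0.17583529]
```

View pics/c3.png

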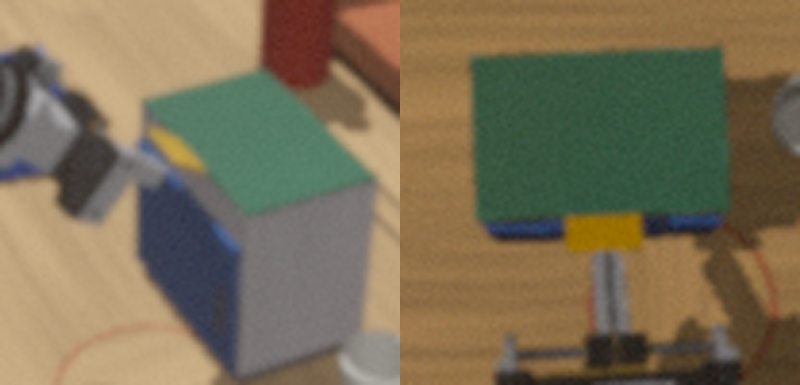

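The fingertip is centred just under the lip and the door is flush. I move forward 12 mm, then lift gently.

In the tool's units: -0.005 m is -0.1, -0.0037 m is -0.074.

```bash
python3 shift.py '[[-0.072,0.01,0.096,0,0,0],[-0.074,0.01,0.094,0,0,0],[-0.1,0,-0.074,0,0,0],[-0.1,0,-0.074,0,0,0],[0,0,0,0,0,0]]'; python3 st.py; python3 shift.py '[[-0.156,0,-0.034,0,0,0],[-0.156,0,-0.034,0,0,0],[-0.156,0,-0.034,0,0,0],[-0.156,0,-0.034,0,0,0],[0,0,0,0,0,0]]'; python3 st.py; python3 -c "
from h import *
a=vision.camera('side')['pixels'];b=vision.camera('top')['pixels']
cv2.imwrite('pics/c4.png',np.hstack([cv2.resize(x,(400,385),interpolation=2) for x in (a[115:235,205:329],b[125:225,195:299])]))"
```

```text
time_s: 9.55
ee_pos: [0.5344, 0.0676, 0.2021]
eef_rot: [3.091, 0.916, 3.137]
force: [-1.1, 0.2, -1.2]
grip_width: 0.0005
grip_force: 0.2
[ 0.057 -0.003  2.191  0.046  0.037 -1.579] 0.22629154846072197 [-0.04  0.47  0.03]
tx [-0.609  0.003 -0.793] tz [ 0.792  0.047 -0.608] tip [0.55184954 0.06859773 0.18874647]
time_s: 10.05
ee_pos: [0.5485, 0.0671, 0.2316]
eef_rot: [3.091, 0.917, 3.136]
force: [-0.6, -0.0, -0.6]
grip_width: 0.0007
grip_force: 0.4
[ 0.054 -0.026  2.129  0.036  0.12  -1.57 ] 0.44682815292617306 [0.03 0.55 0.  ]
tx [-0.608  0.003 -0.794] tz [ 0.793  0.047 -0.607] tip [0.56593584 0.06814341 0.21822125]
```

View pics/c4.png

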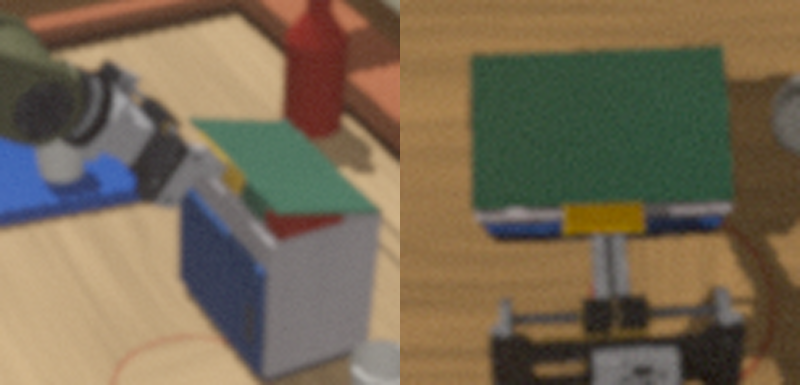

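The lid is rising on the fingertips, with the door still shut. I continue along the arc to about 60°.

In the tool's units: -0.01 m is -0.2, -0.0093 m is -0.186.

```bash
python3 shift.py '[[-0.2,0,-0.044,0,0,0],[-0.2,0,-0.044,0,0,0],[-0.2,0,-0.044,0,0,0],[-0.186,0,0.052,0,0,0],[-0.186,0,0.052,0,0,0],[-0.186,0,0.052,0,0,0],[-0.186,0,0.052,0,0,0],[-0.186,0,0.052,0,0,0],[-0.186,0,0.052,0,0,0],[-0.186,0,0.052,0,0,0]]'; python3 st.py; python3 -c "
from h import *
a=vision.camera('side')['pixels'];b=vision.camera('top')['pixels']
cv2.imwrite('pics/c5.png',np.hstack([cv2.resize(x,(400,385),interpolation=2) for x in (a[95:235,205:350],b[105:225,195:319])]))"
```

```text
time_s: 11.15
ee_pos: [0.6156, 0.0674, 0.2988]
eef_rot: [3.091, 0.915, 3.137]
force: [-1.2, -0.0, -1.3]
grip_width: 0.0006
grip_force: 0.2
[ 0.046  0.038  1.891  0.036  0.298 -1.574] 0.22661501352558844 [0.   0.48 0.05]
tx [-0.61   0.003 -0.792] tz [ 0.792  0.047 -0.609] tip [0.63299153 0.06838504 0.28539029]
```

View pics/c5.png

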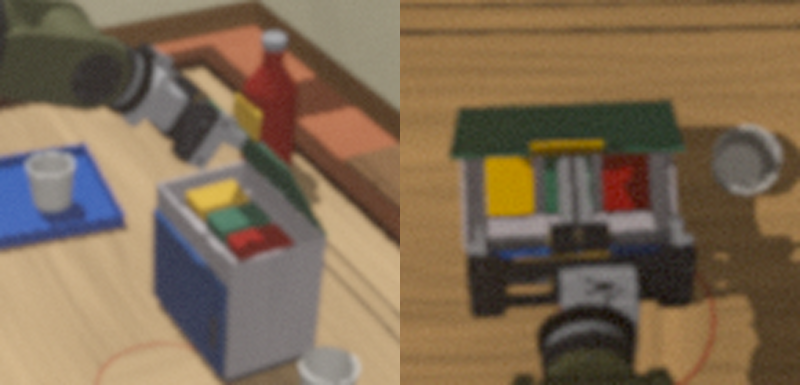

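The lid is at about 60° with the fingertips on its underside. I continue over upright.

In the tool's units: -0.0066 m is -0.132, -0.004 m is -0.08.

```bash
python3 shift.py '[[-0.132,0,0.108,0,0,0],[-0.132,0,0.108,0,0,0],[-0.132,0,0.108,0,0,0],[-0.132,0,0.108,0,0,0],[-0.132,0,0.108,0,0,0],[-0.08,0,0.094,0,0,0],[-0.08,0,0.094,0,0,0],[-0.08,0,0.094,0,0,0],[-0.08,0,0.094,0,0,0],[-0.08,0,0.094,0,0,0]]'; python3 shift.py '[[-0.06,0,0.1,0,0,0],[-0.06,0,0.1,0,0,0],[-0.06,0,0.1,0,0,0],[0,0,0,0,0,0],[0,0,0,0,0,0]]'; python3 st.py; python3 -c "
from h import *
a=vision.camera('side')['pixels'];b=vision.camera('top')['pixels']
cv2.imwrite('pics/c6.png',np.hstack([cv2.resize(x,(400,385),interpolation=2) for x in (a[95:235,205:350],b[85:225,195:340])]))"
```

```text
time_s: 12.25
ee_pos: [0.6877, 0.0696, 0.3096]
eef_rot: [3.091, 0.915, 3.136]
force: [-0.3, 0.2, -0.4]
grip_width: 0.0006
grip_force: 0.0
time_s: 12.75
ee_pos: [0.7046, 0.0702, 0.3075]
eef_rot: [3.091, 0.915, 3.137]
force: [-1.2, -0.3, -1.3]
grip_width: 0.0007
grip_force: 0.0
[ 0.043  0.229  1.652  0.037  0.346 -1.576] 0.0 [0.02 0.34 0.03]
tx [-0.61   0.003 -0.792] tz [ 0.792  0.047 -0.609] tip [0.72199993 0.07124419 0.29404869]
```

View pics/c6.png

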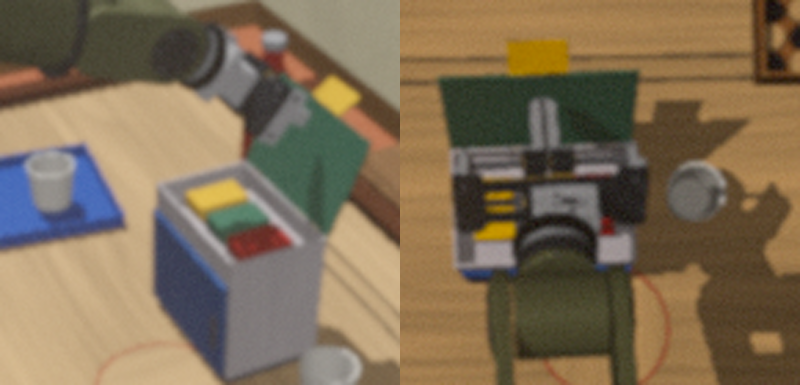

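The lid has fallen back on to its stop and is off the fingers. I retreat along the tool axis.

In the tool's units: -0.022 m is -0.44, 0.004 m is 0.08.

```bash
python3 shift.py '[[0.08,0,-0.44,0,0,0],[0.08,0,-0.44,0,0,0],[0.08,0,-0.44,0,0,0],[0.08,0,-0.44,0,0,0],[0.08,0,-0.44,0,0,0],[0.08,0,-0.44,0,0,0],[0.08,0,-0.44,0,0,0],[0.08,0,-0.44,0,0,0],[0.08,0,-0.44,0,0,0],[0.08,0,-0.44,0,0,0]]'; python3 shift.py '[[0.08,0,-0.44,0,0,0],[0.08,0,-0.44,0,0,0],[0,0,0,0,0,0],[0,0,0,0,0,0],[0,0,0,0,0,0],[0,0,0,0,0,0],[0,0,0,0,0,0]]'; python3 -c "
from h import *
T=vision.camera('top');S=vision.camera('side');a=S['pixels'];b=T['pixels']
C=[(lambda m:(m['m10']/m['m00'],m['m01']/m['m00']))(cv2.moments(big(mask(c,'y',B)))) for c,B in((T,(225,85,275,125)),(S,(300,110,345,150)))]
p,e=tri(T,C[0],S,C[1]);print('lip centre',p,e,'lid angle~',np.arctan2(p[2]-.185,.701-p[0])-.07)
print([np.round(plane(T,p[0],.15)[:2],3).tolist() for p in cv2.findNonZero(mask(T,'b',(205,170,300,222)))][::8])
cv2.imwrite('pics/c7.png',np.hstack([cv2.resize(x,(400,385),interpolation=2) for x in (a[80:270,150:348],b[85:275,85:283])]))"
```

```text
time_s: 13.85
ee_pos: [0.5049, 0.06, 0.4105]
eef_rot: [3.091, 0.915, 3.136]
force: [0.6, 0.2, -0.3]
grip_width: 0.0009
grip_force: 0.0
time_s: 14.55
ee_pos: [0.4667, 0.058, 0.4298]
eef_rot: [3.091, 0.914, 3.137]
force: [-0.1, 0.9, 0.8]
grip_width: 0.0002
grip_force: 0.0
lip centre [0.76429934 0.07470054 0.31847363] 0.00045275284426222535 lid angle~ 1.9436293339868038
[[0.572, -0.015], [0.569, 0.041], [0.569, 0.016], [0.569, -0.009], [0.568, 0.128], [0.567, 0.103], [0.567, 0.078], [0.566, 0.053], [0.566, 0.028], [0.566, 0.003], [0.565, 0.159], [0.565, 0.134], [0.564, 0.109], [0.564, 0.084], [0.563, 0.059], [0.563, 0.034], [0.562, 0.149], [0.561, 0.124]]
```

View pics/c7.png

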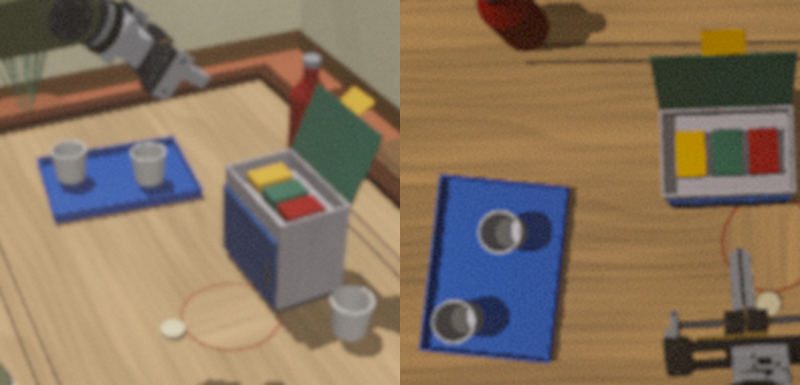

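The lid is at 1.94 rad on its stop, the door is shut, the bystanders stand where they were and the gripper is clear.

```bash
python3 -c "
from station import ctrl, vision
print(ctrl.hand_in())"
```

```text
the job is handed in; nothing more can be done
None
```

The door is shut and the lid lies open against its stop at about 1.94 rad; the caddy and everything else show no visible movement, the arm is clear, and the job was handed in at about 15 s with no verdict returned.

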